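Refit the dial knob of a speed controller

ROBOT

A 7-joint arm with a two-finger parallel gripper is mounted at the origin on a cart in front of the work surface, level with it; the furniture and walls round the work are solid. World frame = base frame: x ahead of the robot, y to its left, z up, the work surface at z = 0. Lengths are in mm, angles in rad, forces in N, time in s.
With the tool pointing down it reaches from about 350 to 775 mm from the base axis. Payload 3.1 kg.
Tool frame: the origin (TCP) lies at the very end of the fingers, on their centre line; the grasp point (between the pads) lies 19 mm behind it; z points along the fingers, y is the direction in which the jaws open and shut (so a half turn about z gives the same grasp; the last joint's range is limited). The gripper opens to 85 mm and grips with 20 to 120 N. Pads are 22 mm wide; open, the fingers measure 114 mm over their backs; the gripper's body (76 mm by 85 mm) begins 54 mm behind the grasp point. The pads swing forward as they close: fully open they stand 13 mm farther back than shut.
Start: joints at [-1.205, 0.311, 0.014, 1.512, -0.004, 1.319, -0.027], TCP at [218.1, 504.925, 231.304] pointing down, gripper open.
Joint ranges: [-2.7, 2.7], [-0.3, 1.91], [-1.27, 1.3], [0.12, 2.57], [-1.44, 4.58], [0.2, 2.03], [-3.05, 3.05]. Speed limits (rad/s): [2.79, 2.79, 3.14, 3.14, 3.14, 3.14, 3.14].

INTERFACE

Orientations are given as a rotation vector (axis times angle).
In Python, from bench import ctrl gives the robot as it stands.
- The arm moves only by the tool carry_out, never from a script. Its argument "increments" is a list of rows, each a list of 2 entries, a list of its own where there are three numbers: the shift along the tool's x, y, z in cm, then the turn, a rotation vector about the tool's x, y, z in rad. In form: [[[tx, ty, tz], [wx, wy, wz]], ...]. A call has 1 to 20 rows; each row is the pose to reach, as a shift and turn from the pose measured when the call began, along the tool's axes at that moment; what a row does not reach only later rows make up. A row lasts 1/12 s, in which the tool goes at most 41.7 mm and 7.16 degrees, less where a joint would pass 70% of its speed; a pose out of reach is approached as far as the arm can. A call with a gripper value outside its range is refused whole. "gripper" is the gripper's target within -1 to 1 (shut at 1, half-way at 0, fully open at -1), set as the call begins (left out, the last holds). The fingers move at their own pace and stop on an object; "squeeze" is the grip in N (left out, the last holds). Time passes only in rows, so rows that repeat a pose let the fingers close. It gives the time, the measured TCP pose, the force and the opening at its end, in the units of the state.
- ctrl.get_state(): the state, without advancing time (a new reading comes with each control period).
- ctrl.camera(name): name is "side" or "top" or "wrist"; returns (picture, depth): 420x560x3 uint8, red, green, blue; 420x560 float32, mm along the optical axis (not along the pixel's ray), 0 where there is no reading.
- ctrl.get_calibration(name): a dict with "intrinsics" (3x3 intrinsics, pixels), "k1" (the pictures are not rectified: a ray, as slopes to the right and down, at radius r is drawn at 1 + k1 r^2 times it, then the intrinsics apply), "R" (3x3) and "t" (3): a world point X has camera coordinates R X + t. Camera axes: x right, y down, z forward; pixel columns grow to the right and rows downward; lengths in mm; the calibration is good to about 2 mm. A picture is of the moment at which its call begins: read the wrist's pose just before it. get_calibration takes no time and is no camera call; for the wrist camera it gives the pose at the moment of the call.
- ctrl.finish_job(): hands the job in, once; it reports no verdict.
The state is a dict: "time_s": time; "q": joint angles; "dq": joint speeds; "joint_efforts": joint torques, N m; "position": TCP position; "ee_rot": TCP orientation; "force": force on the tool from outside, world axes, zero at the start; "torque": the same for the moment, N m; "gripper_width": finger opening in mm.
Only numpy, scipy, OpenCV 4.12 (cv2) and the standard library are available. Lean on these libraries where they do the work, as an engineer would, in place of code of your own. Each camera call takes 0.05 s, during which the arm holds its last target.

TASK

The black dial knob has come off the grey speed controller. Pick it up and refit it on the steel D-shaft: line up the flats by feel, turning the knob lightly on the shaft until it drops (never force it while it sits high), press it fully home until it snaps, then turn it anticlockwise until it stops with its pointer at the red mark, and let go. Leave the other things on the bench where they are.

Things in the scene. Friction and masses are not known exactly. Their poses are not given: they have to be found in the camera images.
- knob_grip (a point): Loose black dial knob, 50 mm across the skirt, 52 mm high, 120 g, standing upright on the bench. This point is on its axis 39 mm above the underside, in the bar grip: an upright bar 37 mm long (along knob x), 16 mm wide (along y), from 25.5 to 52.5 mm above the underside. +x is the way the white pointer points, z up.
- knob_base (a point): Centre of the knob's underside, same axes. Here opens the D-bore, 19.4 mm across, its flat on the pointer's side, 3.25 mm from the axis. On the shaft but not lined up, this point stays 14 mm above the panel; lined up it drops to about 7 mm, onto two spring balls; a push of 10 to 15 N over the next 3 mm takes it past them, then it snaps home, skirt flush on the panel.
- knob_pointer (a point): Tip of the knob's white pointer, on the skirt's edge 25 mm from the axis in the knob's +x direction, 4 mm above the underside.
- shaft_foot (a point): Where the axis of the controller's shaft meets the aluminium panel, 60 mm above the bench. Its axes are those of the controller box (x to its far long side, y left, z up), not of the shaft: they do not tell how the shaft is turned.
- shaft_tip (a point): Top of the upright steel D-shaft, 19 mm above the panel, axes of the box. Shaft 18 mm across, one flat 2.5 mm from its axis; the knob goes on flat to flat, play 0.08 rad either way. The mouth leads in by 3 mm on the round side, not at the flat: err 1 mm towards the pointer. More than 30 N of the knob on it while it sits high, not lined up, does damage.
- stop_mark (a point): Inner end of the red mark on the panel, 27 mm from the shaft axis at +0.9 rad from controller +x (anticlockwise from above): where the pointer stands at the anticlockwise stop. The shaft turns stiffly (0.12 N m) between stops at -1.2 and +0.9 rad (0: flat faces controller +x). It was left somewhere from -0.95 to +0.45 rad.
- controller: Grey speed controller box screwed to the bench, 110 mm (its x) by 150 mm (its y) by 60 mm high, with an aluminium panel, red rocker switch, green lamp and a scale of black ticks; the origin is under its middle, the shaft 22 mm from the middle towards its +y.
- chuck_key: Bystander: steel chuck key, 50 x 75 x 15 mm, lying. Not to be moved.
- tape_measure: Bystander: yellow tape measure, 34 x 77 x 56 mm. Not to be moved.
- wax_tin: Bystander: flat round tin, 69 mm across, 29 mm high. Not to be moved.
- spanner: Bystander: steel combination spanner, 180 mm long, lying. Not to be moved.

How it is judged (in metres and radians):
On the way, in this order (a step that is already met when the one before it is completed fails the run):
1. the knob is lifted off the bench (height (world z) of knob_base above 0.03 m), for 0.1 s.
2. the knob is snapped fully home on the shaft (z of knob_base in the frame of shaft_foot below 0.002 m and horizontal distance between knob_base and shaft_foot below 0.003 m), for 0.2 s.
At the end, for the whole second after the job is handed in: The knob sits snapped home (underside within 2 mm of the panel, on the shaft axis within 3 mm, upright), at rest and released, with its pointer tip within 6 mm of the inner end of the red stop mark (about 0.2 rad) (all of step 2 and angle between knob_base's own z axis and vertical below 0.08 rad and horizontal distance between knob_pointer and stop_mark below 0.006 m and linear speed of knob below 0.01 m/s); the robot touches nothing.
It fails at once if the knob is forced (over 30 N) while it still sits high on the shaft (contact force between knob and controller above 30 N and z of knob_base in the frame of shaft_foot above 0.0115 m).
It fails at once if a bystander is moved by more than 3 cm (distance of any of chuck_key, tape_measure, wax_tin, spanner from where it was at the start of the episode above 0.03 m).
It also fails if it takes over 67 s, if anything falls off the work surface, if the arm or the gripper's body presses on something with over 40 N, if the wrist force passes 120 N, or if a joint passes its speed limit or range.

## Working session

There is one attempt and no reset: what is moved stays moved. The work goes in short steps, Python scripts to look and compute and a tool call to move; the robot and the scene stay as the last step left them, time stands still between calls to the robot, and variables do not carry over. Pictures are saved under pics/ and viewed, and the job is handed in when it is done.

Besides the shell and the picture viewer there is one more tool, called after ">>>" by a JSON object that holds its "api" and its "payload", one argument or row to a line. carry_out: Moves the arm, as the interface text tells. Its arguments: {"type":"object","properties":{"increments":{"type":"array","items":{"type":"array"}},"gripper":{"type":"number"},"squeeze":{"type":"number"}},"required":["increments"]}

```bash
mkdir -p pics; ls; python3 - <<'E'
from bench import ctrl
import cv2,numpy as np
s=ctrl.get_state();print({k:np.round(v,3).tolist() for k,v in s.items()})
for n in ["side","top","wrist"]:
    c=ctrl.get_calibration(n);print(n,{k:np.round(v,4).tolist() for k,v in c.items()})
    p,d=ctrl.camera(n)
    cv2.imwrite(f"pics/{n}0.png",p[:,:,::-1]);np.save(f"pics/{n}0.npy",d)
    np.savez(f"pics/{n}0.npz",p=p,d=d,**c)
E
```

```text
pics
{'time_s': 0.0, 'q': [-1.205, 0.312, 0.014, 1.513, -0.004, 1.319, -0.027], 'dq': [-0.001, 0.002, -0.001, 0.002, -0.0, 0.001, -0.0], 'joint_efforts': [-0.0, -37.992, 0.146, -23.059, 0.012, 0.014, -0.0], 'position': [217.824, 504.228, 230.221], 'ee_rot': [-0.636, -3.076, 0.004], 'force': [-0.506, -0.05, 0.862], 'torque': [-0.031, -0.011, 0.008], 'gripper_width': 85.349}
side {'intrinsics': [[443.833, 0.0, 272.1737], [0.0, 443.833, 207.6918], [0.0, 0.0, 1.0]], 'k1': -0.0421, 'R': [[0.8569, -0.5149, -0.0231], [-0.2428, -0.3637, -0.8993], [0.4547, 0.7763, -0.4367]], 't': [-580.558, 117.0428, 1460.3563]}
top {'intrinsics': [[435.5317, 0.0, 281.4123], [0.0, 435.5317, 215.7199], [0.0, 0.0, 1.0]], 'k1': -0.033, 'R': [[0.0226, -0.9997, -0.0047], [-0.9881, -0.0216, -0.1525], [0.1523, 0.0081, -0.9883]], 't': [-212.939, 555.9313, 1237.1444]}
wrist {'intrinsics': [[311.2987, 0.0, 281.7134], [0.0, 311.2987, 211.6498], [0.0, 0.0, 1.0]], 'k1': -0.0486, 'R': [[0.3955, 0.9185, -0.0013], [0.8735, -0.3757, 0.3094], [0.2837, -0.1235, -0.9509]], 't': [-549.217, -41.7084, 379.5119]}
```

View pics/side0.png

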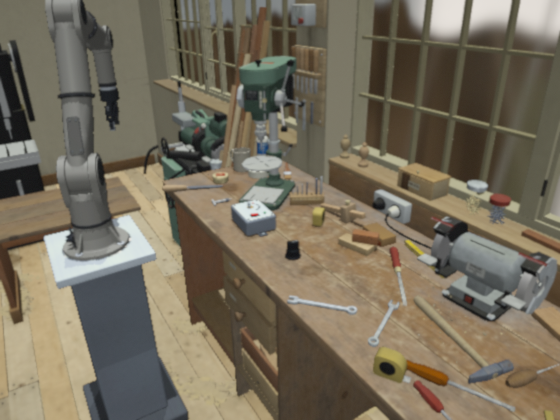

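View pics/top0.png

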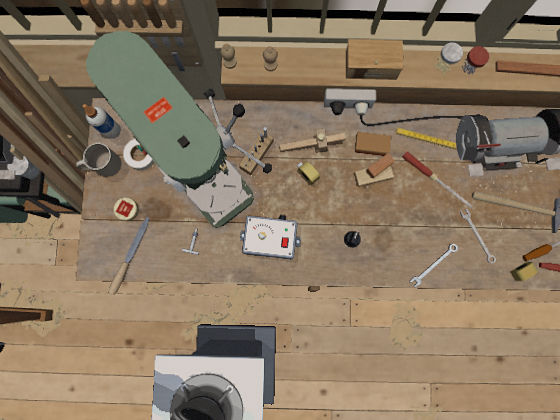

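View pics/wrist0.png

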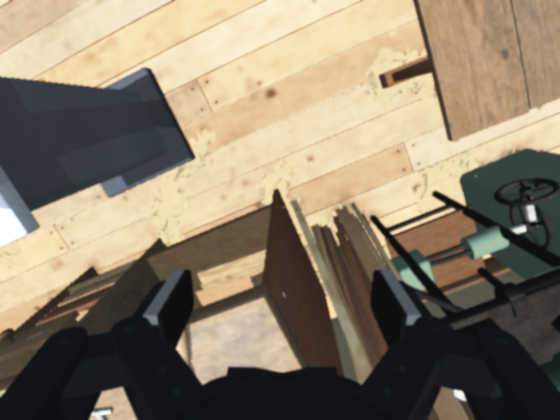

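```bash
cat > h.py <<'E'
import numpy as np,cv2
def ray(c,u,v):
    K=np.array(c['intrinsics']);k1=float(c['k1'])
    p=cv2.undistortPoints(np.array([[[u,v]]],float),K,np.array([k1,0,0,0,0.]))[0,0]
    R=np.array(c['R']);t=np.array(c['t'])
    return -R.T@t, R.T@np.array([p[0],p[1],1.])
def onz(c,u,v,z):
    o,d=ray(c,u,v);return o+d*(z-o[2])/d[2]
def proj(c,X):
    K=np.array(c['intrinsics']);R=np.array(c['R']);t=np.array(c['t'])
    return cv2.projectPoints(np.array(X,float).reshape(-1,3),cv2.Rodrigues(R)[0],t,K,np.array([float(c['k1']),0,0,0,0]))[0][:,0]
def bydepth(c,u,v,d):
    o,r=ray(c,u,v);return o+r*d[int(round(v)),int(round(u))]
def crop(p,x0,y0,x1,y1,s,fn):
    cv2.imwrite(fn,cv2.resize(p[y0:y1,x0:x1,::-1],None,fx=s,fy=s,interpolation=cv2.INTER_CUBIC))
E
python3 - <<'E'
from h import *
c=np.load('pics/top0.npz');p=c['p'];d=c['d']
crop(p,230,205,370,275,5.7,'pics/topc.png')
c2=np.load('pics/side0.npz')
crop(c2['p'],220,190,320,265,7,'pics/sidec.png')
for n,uv,z in [("knob",(352,239),52),("knobskirt",(352,239),10),("shaft",(262,236),79),("c1",(243,217),60),("c2",(299,222),60),("c3",(297,257),60),("c4",(242,254),60)]:
    print(n,onz(c,*uv,z).round(1), bydepth(c,*uv,d).round(1))
E
```

```text
knob [ 495.4 -406.2   52. ] [ 495.4 -406.2   51.9]
knobskirt [ 499.7 -412.7   10. ] [ 495.4 -406.2   51.9]
shaft [ 495.5 -147.2   79. ] [ 495.7 -147.1   77.6]
c1 [551.6 -89.5  60. ] [560.9 -83.4  -2.7]
c2 [ 540.5 -251.9   60. ] [ 548.7 -253.8    2.1]
c3 [ 439.5 -247.9   60. ] [ 443.3 -249.8   -4.2]
c4 [444.6 -90.5  60. ] [448.4 -84.7  -0.6]
```

View pics/topc.png

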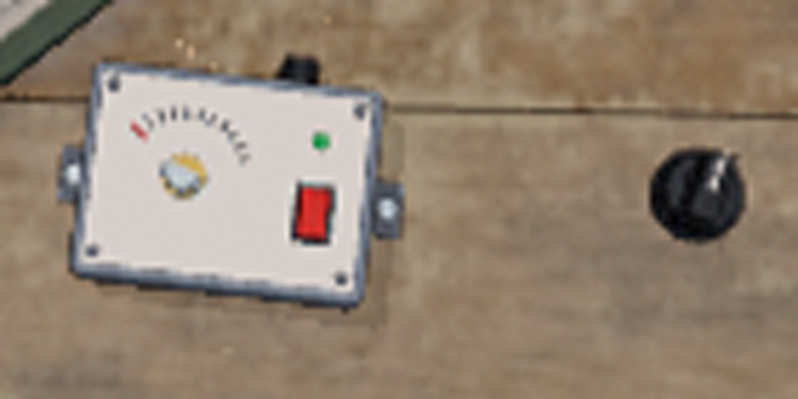

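View pics/sidec.png

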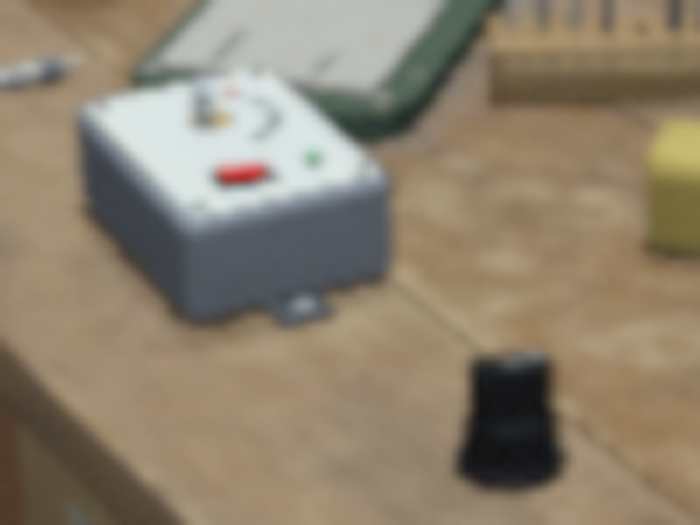

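```bash
cat >> h.py <<'E'
from scipy.spatial.transform import Rotation as Ro
def tool(s): return np.array(s['position']),Ro.from_rotvec(s['ee_rot']).as_matrix()
def delta(s,pos,yaw=None):
    """increment (cm) to get to world pos, tool down with tool-y heading yaw"""
    p,R=tool(s)
    sh=R.T@(np.array(pos)-p)/10
    if yaw is None: return sh.round(3)
    y=np.array([np.cos(yaw),np.sin(yaw),0]);z=np.array([0,0,-1.]);x=np.cross(y,z)
    Rt=np.column_stack([x,y,z]); return sh.round(3),Ro.from_matrix(R.T@Rt).as_rotvec().round(3)
E
python3 - <<'E'
from h import *
from bench import ctrl
s=ctrl.get_state();p,R=tool(s);c=ctrl.get_calibration('wrist')
o=-np.array(c['R']).T@c['t'];print(R.round(3));print('cam in tool',R.T@(o-p),'axes in tool',(R.T@np.array(c['R']).T).round(3))
t=np.load('pics/top0.npz')
for uv in [(210,95),(268,168),(240,110),(215,200),(235,205),(240,180),(200,225),(190,185),(250,120)]: print(uv,bydepth(t,*uv,t['d']).round(0))
print(delta(s,[400,-20,230],-0.6),delta(s,[400,-20,230]))
E
```

```text
[[-0.918  0.396 -0.001]
 [ 0.396  0.918 -0.002]
 [-0.    -0.002 -1.   ]]
cam in tool [ 7.83552008e+01 -1.07679871e-02 -1.42758886e+02] axes in tool [[ 0.001 -0.951 -0.309]
 [ 1.     0.001  0.001]
 [-0.001 -0.309  0.951]]
(210, 95) [786. -34. 369.]
(268, 168) [ 627. -169.  331.]
(240, 110) [ 684. -122.  533.]
(215, 200) [581. -23. 163.]
(235, 205) [592. -61.  27.]
(240, 180) [638. -87. 157.]
(200, 225) [533.  46.  -2.]
(190, 185) [567.  -7. 401.]
(250, 120) [871. -94.  -3.]
(array([-37.512, -40.92 ,   0.124]), array([-1.000e-03,  2.000e-03,  1.763e+00])) [-37.512 -40.92    0.124]
```

```bash
python3 - <<'E'
from h import *
from bench import ctrl
s=ctrl.get_state()
print(delta(s,[390,0,230]),delta(s,[485,-150,240]))
E
```

```text
[-35.801 -39.48    0.121] [-50.47  -49.486  -0.86 ]
```

>>> {"api": "carry_out", "payload": {
  "increments": [
    [[-35.8,-39.5,0],[0,0,0]],
    [[-35.8,-39.5,0],[0,0,0]],
    [[-35.8,-39.5,0],[0,0,0]],
    [[-35.8,-39.5,0],[0,0,0]],
    [[-35.8,-39.5,0],[0,0,0]],
    [[-35.8,-39.5,0],[0,0,0]],
    [[-35.8,-39.5,0],[0,0,0]],
    [[-35.8,-39.5,0],[0,0,0]],
    [[-35.8,-39.5,0],[0,0,0]],
    [[-35.8,-39.5,0],[0,0,0]],
    [[-35.8,-39.5,0],[0,0,0]],
    [[-35.8,-39.5,0],[0,0,0]],
    [[-35.8,-39.5,0],[0,0,0]],
    [[-35.8,-39.5,0],[0,0,0]],
    [[-50.5,-49.5,-0.9],[0,0,0]],
    [[-50.5,-49.5,-0.9],[0,0,0]],
    [[-50.5,-49.5,-0.9],[0,0,0]],
    [[-50.5,-49.5,-0.9],[0,0,0]],
    [[-50.5,-49.5,-0.9],[0,0,0]],
    [[-50.5,-49.5,-0.9],[0,0,0]]
  ]
}}

```text
time_s: 1.82
position: [485.8, -154.4, 240.1]
ee_rot: [-0.646, -3.074, 0.009]
force: [0.0, 0.7, -0.2]
gripper_width: 85.5
```

```bash
cat > snap.py <<'E'
import sys
from h import *
from bench import ctrl
def snap(n,tag):
    s=ctrl.get_state();c=ctrl.get_calibration(n);p,d=ctrl.camera(n)
    np.savez(f"pics/{tag}.npz",p=p,d=d,**c);cv2.imwrite(f"pics/{tag}.png",p[:,:,::-1]);
    print(s['time_s'],np.round(s['q'],3),np.round(s['position'],1));return s,c,p,d
if __name__=="__main__": snap(sys.argv[1],sys.argv[2])
E
python3 snap.py wrist w1
```

```text
1.8167 [-0.33   0.265  0.753  1.625 -0.18   1.323  1.605] [ 485.8 -154.4  240.1]
```

View pics/w1.png

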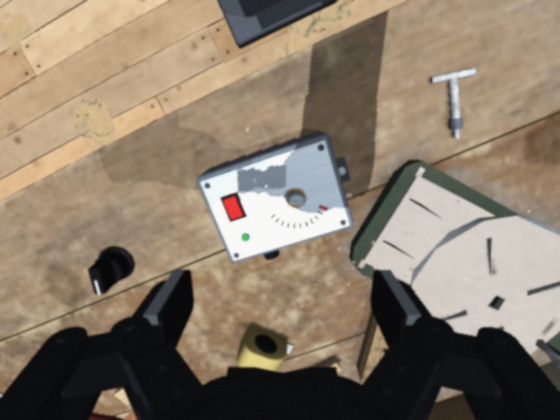

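```bash
python3 - <<'E'
from h import *
c=np.load('pics/w1.npz')
crop(c['p'],190,125,360,270,4.7,'pics/w1c.png')
crop(c['p'],265,170,335,235,11,'pics/w1d.png')
crop(c['p'],80,235,150,305,8,'pics/w1k.png')
E
```

```text
(no output)
```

View pics/w1c.png

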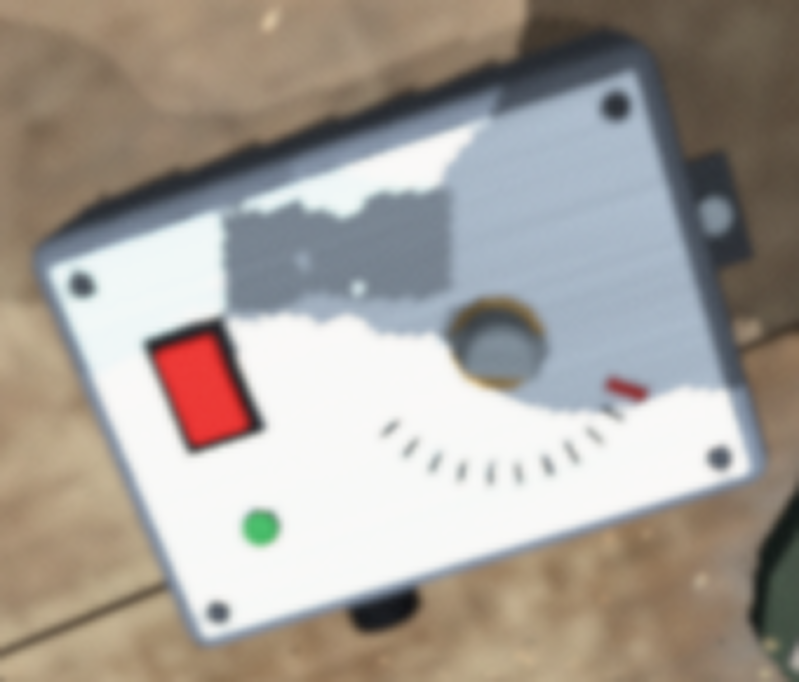

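View pics/w1d.png

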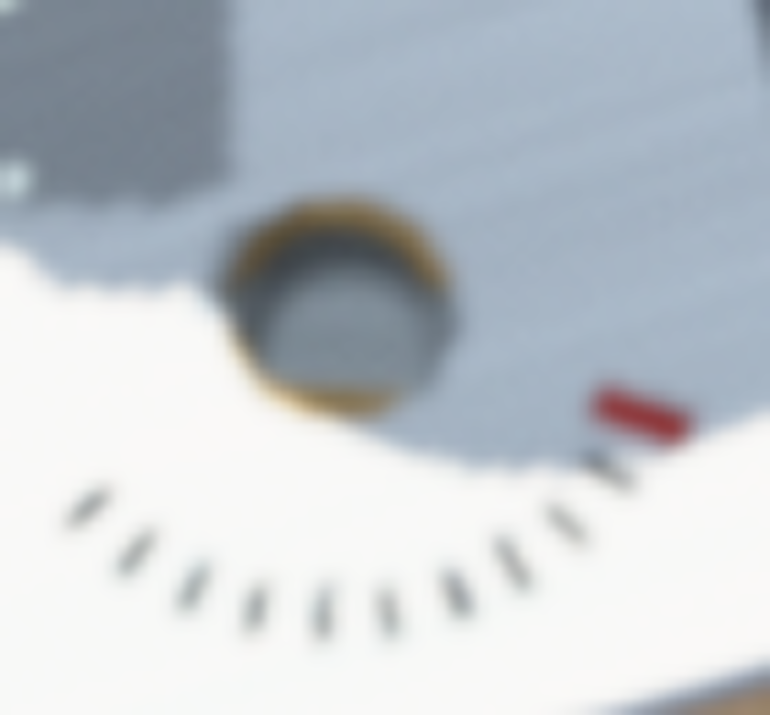

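View pics/w1k.png

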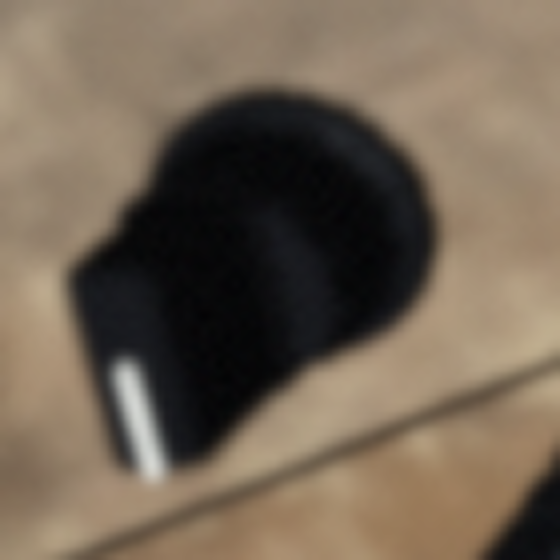

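```bash
cat > rect.py <<'E'
from h import *
def rect(c,org,yaw,z,half,px,fn,out=700):
    # image: up = box +x, left = box +y
    n=out
    I,J=np.mgrid[0:n,0:n]; sc=2*half/n
    bx=(n/2-I)*sc; by=(n/2-J)*sc
    X=org[0]+np.cos(yaw)*bx-np.sin(yaw)*by; Y=org[1]+np.sin(yaw)*bx+np.cos(yaw)*by
    uv=proj(c,np.stack([X,Y,np.full_like(X,z)],-1)).reshape(n,n,2).astype(np.float32)
    im=cv2.remap(c['p'],uv[...,0],uv[...,1],cv2.INTER_CUBIC)
    for k in range(1,8): 
        q=int(n*k/8); im[q,::6]=(255,0,255);im[::6,q]=(255,0,255)
    cv2.imwrite(fn,im[:,:,::-1])
E
python3 - <<'E'
from rect import *
c=np.load('pics/w1.npz')
f=lambda x,y:(190+x/4.7,125+y/4.7)
scr=[f(82,285),f(615,105),f(720,457),f(217,611)]
P=np.array([onz(c,u,v,60) for u,v in scr]);print(P.round(1),P.mean(0))
v=P[1]-P[0]+P[2]-P[3]; yaw=np.arctan2(v[1],v[0])-np.pi/2
v2=P[2]-P[1]+P[3]-P[0];print('yaw',yaw,np.arctan2(v2[1],v2[0]),np.linalg.norm(v)/2,np.linalg.norm(v2)/2)
ctr=P.mean(0)[:2];yaw=(yaw+np.arctan2(v2[1],v2[0]))/2
foot=ctr+22*np.array([-np.sin(yaw),np.cos(yaw)]);print('foot',foot,yaw)
t=onz(c,265+340/11,170+320/11,79);print('tip seen',t)
rect(c,foot,yaw,60,40,0,'pics/r60.png');rect(c,foot,yaw,79,20,0,'pics/r79.png')
E
```

```text
[[ 451.7 -226.7   60. ]
 [ 462.7 -101.3   60. ]
 [ 548.5 -108.6   60. ]
 [ 537.1 -234.7   60. ]] [ 500.04062395 -167.81183141   60.        ]
yaw -0.08894822554142001 -0.08876603432307793 126.22629983924655 85.92687704339818
foot [ 501.99290937 -145.89862576] -0.08885712993224898
tip seen [ 497.99511668 -144.71198399   79.        ]
```

View pics/r60.png

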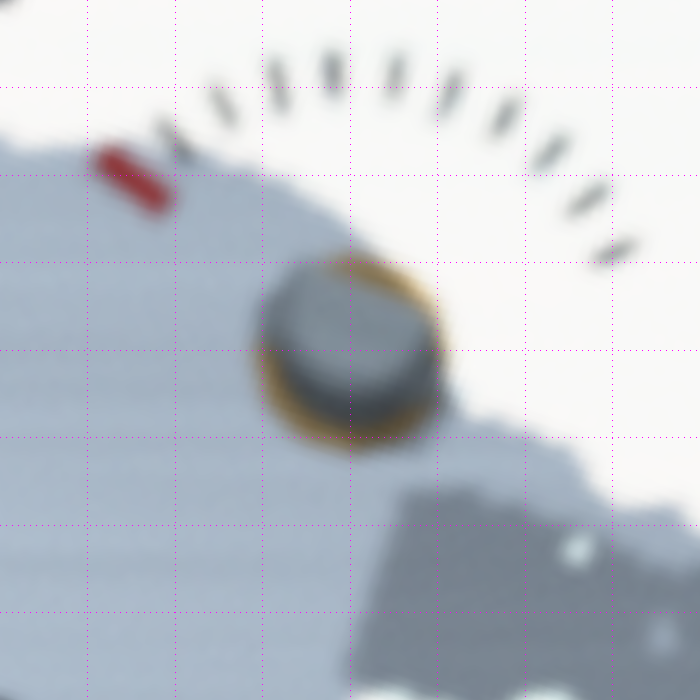

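View pics/r79.png

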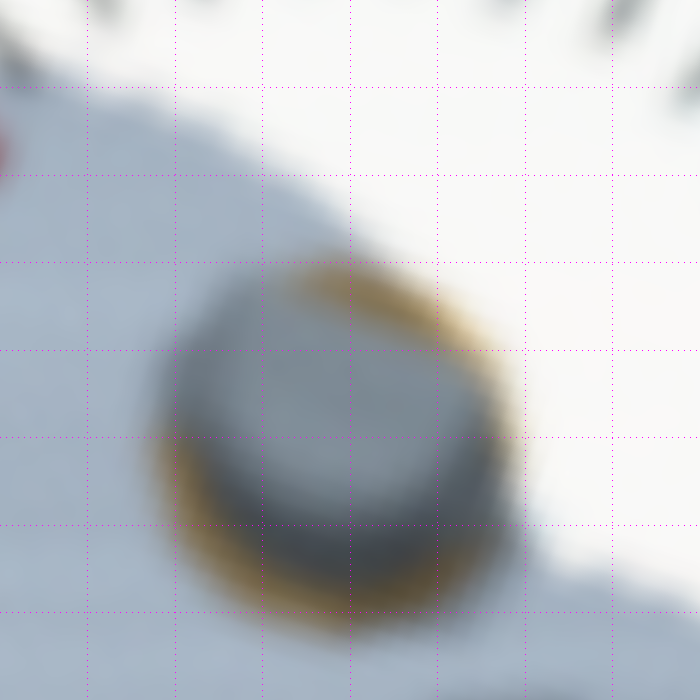

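```bash
python3 - <<'E'
from rect import *
from bench import ctrl
c=np.load('pics/w1.npz')
f=lambda x,y:(80+x/8,235+y/8)
a=onz(c,*f(123,360),52.5);b=onz(c,*f(153,475),52.5);print(a,b,np.arctan2(*(b-a)[[1,0]]))
s=ctrl.get_state();print(delta(s,[500,-411,210],0.85))
E
```

```text
[ 501.63859798 -413.17209579   52.5       ] [ 520.7178399  -420.76041769   52.5       ] -0.37854500910300576
(array([-11.741, -23.174,   3.048]), array([-0.004, -0.001,  0.31 ]))
```

>>> {"api": "carry_out", "payload": {
  "increments": [
    [[-11.7,-23.2,4],[0,0,0]],
    [[-11.7,-23.2,4],[0,0,0]],
    [[-11.7,-23.2,4],[0,0,0]],
    [[-11.7,-23.2,4],[0,0,0]],
    [[-11.7,-23.2,4],[0,0,0]],
    [[-11.7,-23.2,4],[0,0,0]],
    [[-11.7,-23.2,4],[0,0,0]],
    [[-11.7,-23.2,4],[0,0,0]],
    [[-11.7,-23.2,4],[0,0,0]]
  ]
}}

```text
time_s: 2.62
position: [499.5, -409.5, 199.7]
ee_rot: [-0.641, -3.072, 0.0]
force: [0.4, 1.3, -0.2]
gripper_width: 85.3
```

```bash
python3 snap.py wrist w2; python3 - <<'E'
from rect import *
c=np.load('pics/w2.npz')
for z in (0,52.5): rect(c,(500,-412),-0.38,z,40,0,f'pics/k{int(z)}.png')
E
```

```text
2.6167 [ 0.224  0.61   0.745  1.288 -0.403  1.396  2.105] [ 499.5 -409.5  199.7]
```

View pics/w2.png

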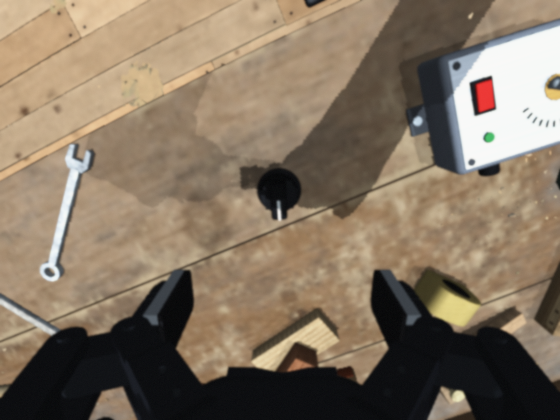

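View pics/k52.png

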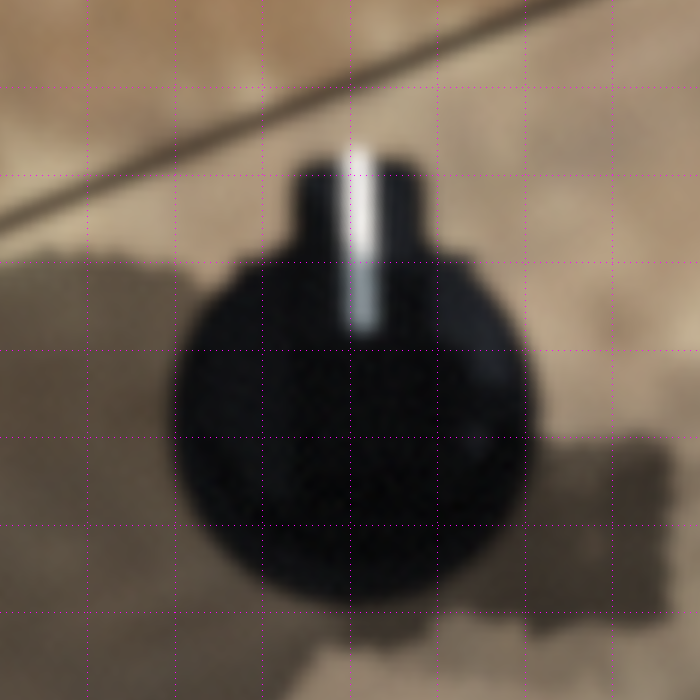

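View pics/k0.png

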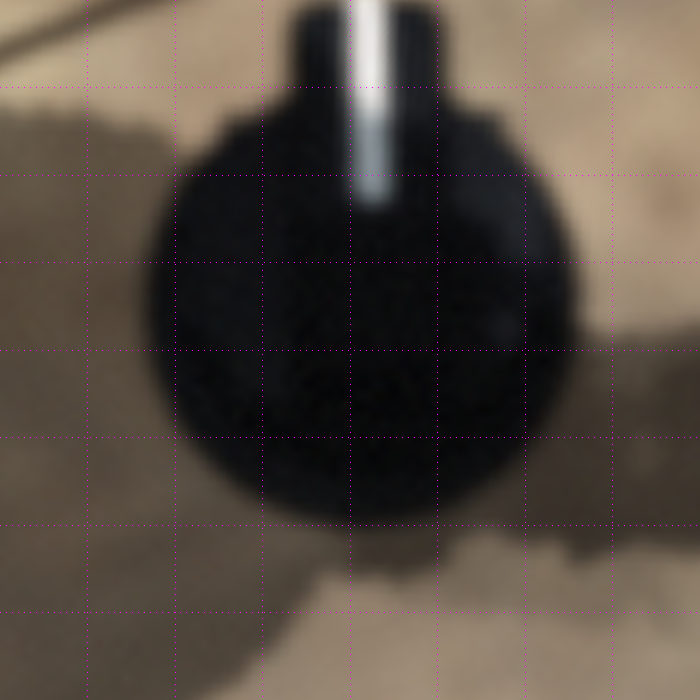

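```bash
python3 - <<'E'
from rect import *
c=np.load('pics/w2.npz');d=c['d']
K=c['intrinsics']
v,u=np.mgrid[140:240,230:330];m=d[v,u]>0
p=cv2.undistortPoints(np.stack([u,v],-1).reshape(-1,1,2).astype(float),K,np.array([float(c['k1']),0,0,0,0]))[:,0]
P=(np.c_[p,np.ones(len(p))]*d[v,u].reshape(-1,1)-c['t'])@c['R']
yaw=-.38;q=P[:,:2]-[500,-412];B=np.c_[q@[np.cos(yaw),np.sin(yaw)],q@[-np.sin(yaw),np.cos(yaw)],P[:,2]]
t=B[(B[:,2]>47)&(B[:,2]<58)];print(len(t),t.min(0),t.max(0),np.median(t,0), np.percentile(t,[3,97],axis=0))
import cv2
r=cv2.minAreaRect(t[:,:2].astype(np.float32));print(r)
s=B[(B[:,2]>2)&(B[:,2]<24)];print(len(s),s.min(0),s.max(0))
print(np.histogram(B[:,2],bins=range(-10,65,5)))
E
```

```text
592 [-14.4966997   -9.99038528  47.01931202] [22.69348678  6.25086449 55.17207582] [ 2.80044625 -1.83200421 52.27548042] [[-13.56586428  -9.24896049  49.60329587]
 [ 20.61975526   5.60509553  53.91448371]]
((4.135664939880371, -1.850407600402832), (37.1978874206543, 15.92897891998291), 1.5425502061843872)
546 [-47.22030334 -58.22902011   2.00045113] [59.81869544 55.00540666 23.96109176]
(array([  26, 4223, 4221,  192,   40,   46,  170,  383,   15,   17,   17,
         39,  561,    1]), array([-10,  -5,   0,   5,  10,  15,  20,  25,  30,  35,  40,  45,  50,
        55,  60]))
```

```bash
python3 - <<'E'
from h import *
from bench import ctrl
s=ctrl.get_state();print(delta(s,[503.1,-415.2,75],1.21))
E
```

```text
(array([-0.538, -0.535, 12.519]), array([-0.   , -0.002, -0.048]))
```

>>> {"api": "carry_out", "payload": {
  "increments": [
    [[-0.54,-0.54,8],[0,0,-0.048]],
    [[-0.54,-0.54,8],[0,0,-0.048]],
    [[-0.54,-0.54,12.5],[0,0,-0.048]],
    [[-0.54,-0.54,12.5],[0,0,-0.048]],
    [[-0.54,-0.54,12.5],[0,0,-0.048]],
    [[-0.54,-0.54,12.5],[0,0,-0.048]]
  ]
}}

```text
time_s: 3.17
position: [505.1, -414.4, 77.5]
ee_rot: [0.559, 3.09, -0.0]
force: [-0.4, -0.3, 0.2]
gripper_width: 85.2
```

```bash
python3 - <<'E'
from h import *
from bench import ctrl
s=ctrl.get_state();print(np.round(s['q'],2),s['position'],delta(s,[503.1,-415.2,29],1.21))
E
```

```text
[ 0.25  0.72  0.68  1.43 -0.47  1.16  2.21] [ 505.0646754  -414.35444328   77.54896779] (array([ 0.16 , -0.148,  4.855]), array([-0.   ,  0.001,  0.003]))
```

>>> {"api": "carry_out", "payload": {
  "increments": [
    [[0.16,-0.15,2.5],[0,0,0]],
    [[0.16,-0.15,4.8],[0,0,0]],
    [[0.16,-0.15,4.8],[0,0,0]],
    [[0.16,-0.15,4.8],[0,0,0]],
    [[0.16,-0.15,4.8],[0,0,0]]
  ]
}}

```text
time_s: 3.58
position: [504.8, -416.7, 32.9]
ee_rot: [0.558, 3.086, -0.005]
force: [0.2, -1.2, 0.1]
gripper_width: 85.5
```

```bash
python3 - <<'E'
from h import *
from bench import ctrl
s=ctrl.get_state();print(np.round(s['q'],2),s['position'],delta(s,[503.1,-415.2,29],1.21))
E
```

```text
[ 0.26  0.76  0.66  1.47 -0.5   1.08  2.24] [ 504.78130613 -416.65507986   32.85096325] (array([0.211, 0.078, 0.384]), array([-0.002,  0.006,  0.003]))
```

>>> {"api": "carry_out", "payload": {
  "increments": [
    [[0.21,0.08,0.38],[0,0,0]],
    [[0.21,0.08,0.38],[0,0,0]],
    [[0.21,0.08,0.38],[0,0,0]],
    [[0.21,0.08,0.38],[0,0,0]]
  ]
}}

```text
time_s: 3.92
position: [503.4, -415.5, 29.8]
ee_rot: [0.557, 3.085, -0.005]
force: [-0.1, 0.4, 0.3]
gripper_width: 85.2
```

```bash
python3 - <<'E'
from h import *
from bench import ctrl
s=ctrl.get_state();print(np.round(s['q'],2),s['position'],delta(s,[503.1,-415.2,29],1.21))
E
```

```text
[ 0.26  0.76  0.66  1.48 -0.5   1.07  2.24] [ 503.40775342 -415.48762977   29.8321163 ] (array([0.039, 0.016, 0.083]), array([-0.002,  0.007,  0.003]))
```

>>> {"api": "carry_out", "payload": {
  "increments": [
    [[0,0,0],[0,0,0]],
    [[0,0,0],[0,0,0]],
    [[0,0,0],[0,0,0]],
    [[0,0,0],[0,0,0]],
    [[0,0,0],[0,0,0]],
    [[0,0,0],[0,0,0]],
    [[0,0,0],[0,0,0]],
    [[0,0,0],[0,0,0]],
    [[0,0,0],[0,0,0]],
    [[0,0,0],[0,0,0]],
    [[0,0,0],[0,0,0]],
    [[0,0,0],[0,0,0]]
  ],
  "gripper": 1,
  "squeeze": 70
}}

```text
time_s: 4.92
position: [503.5, -415.7, 30.0]
ee_rot: [0.557, 3.085, -0.006]
force: [-0.5, -0.8, 1.7]
gripper_width: 14.7
```

```bash
python3 - <<'E'
from h import *
from bench import ctrl
s=ctrl.get_state();print(np.round(s['q'],2),s['position'],s['force'],s['torque'],s['gripper_width'],delta(s,[503.1,-415.2,29],1.21))
E
```

```text
[ 0.26  0.76  0.66  1.48 -0.5   1.07  2.24] [ 503.52762622 -415.65961597   29.97005776] [-0.51728682 -0.76175044  1.69863827] [-0.06738244 -0.02271744 -0.03326882] 14.74155837108071 (array([0.057, 0.028, 0.097]), array([-0.002,  0.008,  0.003]))
```

```bash
python3 - <<'E'
from h import *
from bench import ctrl
s=ctrl.get_state();print(delta(s,[503,-415.2,150],1.21),delta(s,[502.9,-146.4,150],1.08))
E
```

```text
(array([-2.5000e-02, -4.0000e-03, -1.2003e+01]), array([-0.002,  0.008,  0.003])) (array([  9.393,  25.172, -12.134]), array([-0.002,  0.008,  0.133]))
```

>>> {"api": "carry_out", "payload": {
  "increments": [
    [[0,0,-4],[0,0,0]],
    [[0,0,-8],[0,0.004,0]],
    [[0,0,-12.1],[0,0.008,0]],
    [[0,0,-12.1],[0,0.008,0]],
    [[9.4,25.2,-12.1],[0,0.008,0.13]],
    [[9.4,25.2,-12.1],[0,0.008,0.13]],
    [[9.4,25.2,-12.1],[0,0.008,0.13]],
    [[9.4,25.2,-12.1],[0,0.008,0.13]],
    [[9.4,25.2,-12.1],[0,0.008,0.13]],
    [[9.4,25.2,-12.1],[0,0.008,0.13]],
    [[9.4,25.2,-12.1],[0,0.008,0.13]],
    [[9.4,25.2,-12.1],[0,0.008,0.13]],
    [[9.4,25.2,-12.1],[0,0.008,0.13]],
    [[9.4,25.2,-12.1],[0,0.008,0.13]],
    [[9.4,25.2,-12.1],[0,0.008,0.13]]
  ]
}}

```text
time_s: 6.17
position: [502.4, -148.3, 149.7]
ee_rot: [-0.763, -3.047, 0.005]
force: [0.1, -0.0, -2.2]
gripper_width: 14.3
```

```bash
python3 snap.py wrist w3; python3 - <<'E'
from h import *
from bench import ctrl
s=ctrl.get_state();print(s['force'],delta(s,[502.9,-146.4,112],1.08))
c=np.load('pics/w3.npz');crop(c['p'],180,180,380,330,4,'pics/w3c.png')
E
```

```text
6.1667 [-0.348  0.393  0.791  1.731 -0.3    1.145  1.611] [ 502.4 -148.3  149.7]
[-0.54914618 -0.16364836 -1.54614676] (array([0.052, 0.206, 3.77 ]), array([-0.003,  0.   , -0.   ]))
```

View pics/w3c.png

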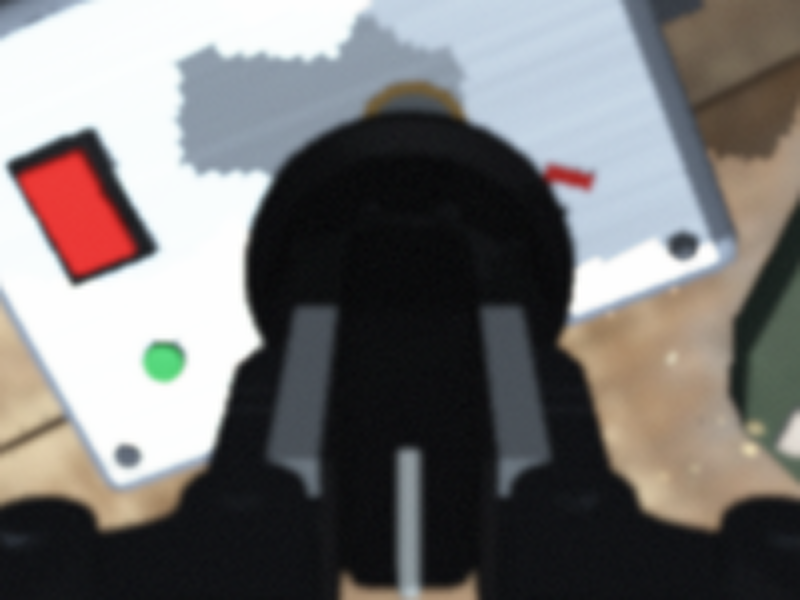

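```bash
python3 - <<'E'
from h import *
from bench import ctrl
s=ctrl.get_state();p,R=tool(s);c=np.load('pics/w3.npz')
for zz in (24,26,30):
  for off in (-2,0,2):
    a=np.linspace(0,2*np.pi,181);X=p+(np.c_[25*np.cos(a)+off,25*np.sin(a),np.full(181,zz)])@R.T
    uv=proj(c,X);print(zz,off,'crop',((uv.min(0)-[180,180])*4).round(0),((uv.max(0)-[180,180])*4).round(0))
# bar end: 
E
```

```text
24 -2 crop [235. 135.] [575. 443.]
24 0 crop [235. 121.] [575. 431.]
24 2 crop [234. 108.] [576. 420.]
26 -2 crop [237. 130.] [573. 436.]
26 0 crop [237. 117.] [573. 424.]
26 2 crop [236. 103.] [574. 413.]
30 -2 crop [241. 122.] [569. 422.]
30 0 crop [240. 109.] [570. 411.]
30 2 crop [239.  95.] [571. 400.]
```

>>> {"api": "carry_out", "payload": {
  "increments": [
    [[0.07,0.16,2],[0,0,0]],
    [[0.07,0.16,3.5],[0,0,0]],
    [[0.07,0.16,3.5],[0,0,0]],
    [[0.07,0.16,3.5],[0,0,0]],
    [[0.07,0.16,3.5],[0,0,0]]
  ]
}}

```text
time_s: 6.63
position: [502.9, -148.0, 115.4]
ee_rot: [0.766, 3.046, -0.006]
force: [-0.4, 0.0, -1.4]
gripper_width: 14.6
```

```bash
cat > st.py <<'E'
import sys
from h import *
from bench import ctrl
s=ctrl.get_state();p,R=tool(s)
x,y,z,a=map(float,sys.argv[1:5])
print('t',round(s['time_s'],2),'p',p.round(2),'head knob',round(np.arctan2(R[1,1],R[0,1])-np.pi/2,3),'F',np.round(s['force'],1),'T',np.round(s['torque'],2),'w',round(s['gripper_width'],1),'q7',round(s['q'][6],2),'Ftool',np.round(R.T@s['force'],1))
print(delta(s,[x,y,z],a+np.pi/2))
E
python3 st.py 502.7 -146.7 106 -0.49
```

```text
t 6.63 p [ 502.92 -147.99  115.45] head knob -0.493 F [-0.4  0.  -1.4] T [ 0.02 -0.02 -0.05] w 14.6 q7 1.64 Ftool [ 0.4 -0.2  1.4]
(array([0.081, 0.106, 0.944]), array([-0.003,  0.002, -0.003]))
```

>>> {"api": "carry_out", "payload": {
  "increments": [
    [[0.08,0.12,0.4],[0,0,0]],
    [[0.08,0.12,0.75],[0,0,0]],
    [[0.08,0.12,0.75],[0,0,0]],
    [[0.08,0.12,0.75],[0,0,0]],
    [[0.08,0.12,0.75],[0,0,0]]
  ]
}}

```text
time_s: 7.05
position: [502.9, -146.6, 108.1]
ee_rot: [0.766, 3.046, -0.006]
force: [0.3, 0.3, -1.3]
gripper_width: 14.6
```

```bash
python3 st.py 502.7 -146.7 105 -0.49
```

```text
t 7.05 p [ 502.91 -146.56  108.09] head knob -0.493 F [ 0.3  0.3 -1.3] T [0.05 0.02 0.03] w 14.6 q7 1.64 Ftool [-0.1  0.4  1.3]
(array([ 0.013, -0.021,  0.309]), array([-0.003,  0.002, -0.003]))
```

>>> {"api": "carry_out", "payload": {
  "increments": [
    [[0,0,0.15],[0,0,0]],
    [[0,0,0.3],[0,0,0]],
    [[0,0,0.3],[0,0,0]],
    [[0,0,0.3],[0,0,0]]
  ]
}}

```text
time_s: 7.38
position: [502.8, -146.5, 105.0]
ee_rot: [0.766, 3.046, -0.006]
force: [0.4, -0.3, -0.9]
gripper_width: 14.5
```

```bash
python3 st.py 502.7 -146.7 103 -0.49
```

```text
t 7.38 p [ 502.81 -146.48  104.96] head knob -0.493 F [ 0.4 -0.3 -0.9] T [-0.02 -0.02 -0.02] w 14.5 q7 1.64 Ftool [-0.5 -0.1  0.9]
(array([-0.001, -0.024,  0.196]), array([-0.003,  0.002, -0.003]))
```

>>> {"api": "carry_out", "payload": {
  "increments": [
    [[0,0,0.1],[0,0,0]],
    [[0,0,0.2],[0,0,0]],
    [[0,0,0.2],[0,0,0]],
    [[0,0,0.2],[0,0,0]]
  ]
}}

```text
time_s: 7.72
position: [502.6, -146.6, 102.9]
ee_rot: [0.766, 3.046, -0.006]
force: [-0.9, -0.0, -1.0]
gripper_width: 14.7
```

```bash
python3 st.py 502.7 -146.7 101 -0.49
```

```text
t 7.72 p [ 502.6  -146.58  102.87] head knob -0.493 F [-0.9 -0.  -1. ] T [-0.01  0.01  0.06] w 14.7 q7 1.64 Ftool [ 0.7 -0.4  1. ]
(array([-0.014, -0.005,  0.187]), array([-0.004,  0.001, -0.003]))
```

>>> {"api": "carry_out", "payload": {
  "increments": [
    [[0,0,0.1],[0,0,0]],
    [[0,0,0.2],[0,0,0]],
    [[0,0,0.2],[0,0,0]],
    [[0,0,0.2],[0,0,0]]
  ]
}}

```text
time_s: 8.05
position: [502.4, -146.6, 100.7]
ee_rot: [-0.766, -3.047, 0.006]
force: [-1.1, -0.2, -2.3]
gripper_width: 14.7
```

```bash
python3 st.py 502.7 -146.7 99 -0.49
```

```text
t 8.05 p [ 502.36 -146.61  100.67] head knob -0.493 F [-1.1 -0.2 -2.3] T [-0.05  0.14 -0.07] w 14.7 q7 1.65 Ftool [ 0.9 -0.6  2.3]
(array([-0.034,  0.009,  0.167]), array([-0.004,  0.001, -0.003]))
```

>>> {"api": "carry_out", "payload": {
  "increments": [
    [[0,0,0.1],[0,0,0]],
    [[0,0,0.2],[0,0,0]],
    [[0,0,0.2],[0,0,0]],
    [[0,0,0.2],[0,0,0]]
  ]
}}

```text
time_s: 8.38
position: [502.3, -146.6, 98.5]
ee_rot: [-0.766, -3.046, 0.006]
force: [0.1, -0.6, -1.7]
gripper_width: 14.9
```

```bash
python3 st.py 502.7 -146.7 96 -0.49
```

```text
t 8.38 p [ 502.29 -146.61   98.53] head knob -0.493 F [ 0.1 -0.6 -1.7] T [-0.06  0.17 -0.04] w 14.9 q7 1.65 Ftool [-0.4 -0.5  1.7]
(array([-0.04 ,  0.013,  0.253]), array([-0.004,  0.001, -0.003]))
```

>>> {"api": "carry_out", "payload": {
  "increments": [
    [[0,0,0.15],[0,0,0]],
    [[0,0,0.3],[0,0,0]],
    [[0,0,0.3],[0,0,0]],
    [[0,0,0.3],[0,0,0]]
  ]
}}

```text
time_s: 8.72
position: [502.4, -147.0, 95.9]
ee_rot: [0.767, 3.046, -0.006]
force: [-2.5, -0.6, 2.5]
gripper_width: 14.7
```

```bash
python3 st.py 502.7 -146.7 93 -0.49
```

```text
t 8.72 p [ 502.41 -146.97   95.91] head knob -0.493 F [-2.5 -0.6  2.5] T [-0.07  0.41 -0.01] w 14.7 q7 1.65 Ftool [ 1.9 -1.8 -2.5]
(array([-0.012,  0.039,  0.291]), array([-0.004,  0.001, -0.003]))
```

>>> {"api": "carry_out", "payload": {
  "increments": [
    [[0,0,0.15],[0,0,0]],
    [[0,0,0.3],[0,0,0]],
    [[0,0,0.4],[0,0,0]],
    [[0,0,0.4],[0,0,0]],
    [[0,0,0.4],[0,0,0]]
  ]
}}

```text
time_s: 9.13
position: [502.0, -146.8, 91.0]
ee_rot: [-0.767, -3.046, 0.007]
force: [-0.6, -0.4, -4.0]
gripper_width: 14.4
```

```bash
python3 st.py 502.7 -146.7 90 -0.49
```

```text
t 9.13 p [ 501.96 -146.76   91.01] head knob -0.493 F [-0.6 -0.4 -4. ] T [-0.16  0.07 -0.  ] w 14.4 q7 1.65 Ftool [ 0.4 -0.6  4. ]
(array([-0.062,  0.041,  0.101]), array([-0.004,  0.   , -0.003]))
```

>>> {"api": "carry_out", "payload": {
  "increments": [
    [[0,0,0.15],[0,0,0]],
    [[0,0,0.3],[0,0,0]],
    [[0,0,0.3],[0,0,0]],
    [[0,0,0.3],[0,0,0]]
  ]
}}

```text
time_s: 9.47
position: [501.9, -147.1, 89.9]
ee_rot: [-0.767, -3.046, 0.005]
force: [-5.1, 1.1, 12.5]
gripper_width: 14.7
```

```bash
python3 st.py 502.7 -146.7 90 0.811
```

```text
t 9.47 p [ 501.94 -147.05   89.92] head knob -0.493 F [-5.1  1.1 12.5] T [ 0.26  1.16 -0.04] w 14.7 q7 1.66 Ftool [  5.   -1.5 -12.5]
(array([-0.051,  0.067, -0.009]), array([-0.003, -0.002, -1.304]))
```

>>> {"api": "carry_out", "payload": {
  "increments": [
    [[0,0,-0.1],[0,0,-0.1]],
    [[0,0,-0.1],[0,0,-0.2]],
    [[0,0,-0.1],[0,0,-0.3]],
    [[0,0,-0.1],[0,0,-0.4]],
    [[0,0,-0.1],[0,0,-0.5]],
    [[0,0,-0.1],[0,0,-0.6]],
    [[0,0,-0.1],[0,0,-0.6]],
    [[0,0,-0.1],[0,0,-0.6]]
  ]
}}

```text
time_s: 10.13
position: [502.5, -146.6, 90.7]
ee_rot: [0.164, -3.137, 0.004]
force: [2.4, -0.3, -4.3]
gripper_width: 14.7
```

```bash
python3 st.py 501.9 -147.1 90 0.811;python3 -c "
from bench import ctrl;print(ctrl.get_state()['q'])"
```

```text
t 10.13 p [ 502.55 -146.57   90.69] head knob 0.104 F [ 2.4 -0.3 -4.3] T [ 0.08 -0.36  0.02] w 14.7 q7 2.18 Ftool [-2.3 -0.5  4.3]
(array([ 0.07 , -0.046,  0.069]), array([-0.002, -0.001, -0.707]))
[-0.21618673  0.42920674  0.61094375  1.79922925 -0.28438115  1.00201369
  2.18199953]
```

>>> {"api": "carry_out", "payload": {
  "increments": [
    [[0,0,0.05],[0,0,-0.1]],
    [[0,0,0.05],[0,0,-0.2]],
    [[0,0,0.05],[0,0,-0.3]],
    [[0,0,0.05],[0,0,-0.4]],
    [[0,0,0.05],[0,0,-0.5]],
    [[0,0,0.05],[0,0,-0.6]],
    [[0,0,0.05],[0,0,-0.65]],
    [[0,0,0.05],[0,0,-0.65]]
  ]
}}

```text
time_s: 10.8
position: [502.3, -145.5, 90.4]
ee_rot: [1.155, -2.92, -0.0]
force: [-2.9, 2.7, 2.5]
gripper_width: 14.5
```

```bash
python3 st.py 501.9 -147.1 90 0.811;python3 snap.py wrist w4;  python3 - <<'E'
from h import *
c=np.load('pics/w4.npz');crop(c['p'],180,150,380,300,4,'pics/w4c.png')
E
```

```text
t 10.8 p [ 502.27 -145.45   90.45] head knob 0.753 F [-2.9  2.7  2.5] T [ 0.53  0.44 -0.07] w 14.5 q7 2.76 Ftool [ 0.3  4.  -2.5]
(array([ 0.14 , -0.095,  0.045]), array([ 0.001, -0.001, -0.058]))
10.8 [-0.108  0.406  0.463  1.796 -0.212  0.991  2.763] [ 502.3 -145.5   90.4]
```

View pics/w4c.png

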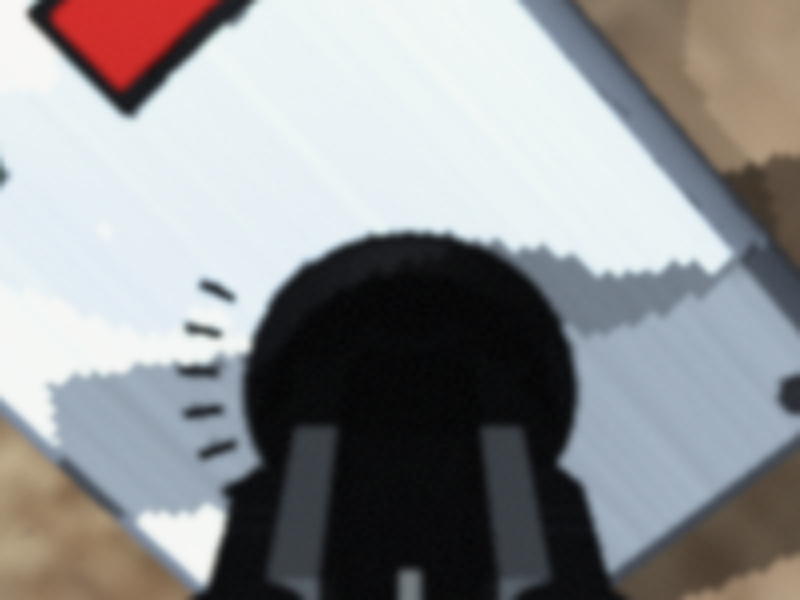

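>>> {"api": "carry_out", "payload": {
  "increments": [
    [[0.05,-0.05,0.05],[0,0,-0.05]],
    [[0.05,-0.05,0.05],[0,0,-0.1]],
    [[0.05,-0.05,0.05],[0,0,-0.13]],
    [[0.05,-0.05,0.05],[0,0,-0.13]],
    [[0.05,-0.05,0.05],[0,0,-0.13]]
  ]
}}

```text
time_s: 11.27
position: [502.2, -145.4, 90.3]
ee_rot: [1.337, -2.842, -0.002]
force: [-3.1, 3.5, 4.1]
gripper_width: 14.5
```

```bash
python3 st.py 501.9 -147.1 90 0.811
```

```text
t 11.27 p [ 502.16 -145.38   90.3 ] head knob 0.88 F [-3.1  3.5  4.1] T [ 0.83  0.63 -0.13] w 14.5 q7 2.88 Ftool [-0.7  4.6 -4.1]
(array([ 0.149, -0.09 ,  0.03 ]), array([ 0.002, -0.   ,  0.069]))
```

>>> {"api": "carry_out", "payload": {
  "increments": [
    [[0.05,-0.03,0.03],[0,0,-0.06]],
    [[0.05,-0.03,0.03],[0,0,-0.08]],
    [[0.05,-0.03,0.03],[0,0,-0.08]],
    [[0.05,-0.03,0.03],[0,0,-0.08]]
  ]
}}

```text
time_s: 11.6
position: [502.1, -145.4, 90.1]
ee_rot: [1.448, -2.787, -0.004]
force: [-2.8, 4.1, 5.0]
gripper_width: 14.8
```

```bash
python3 st.py 501.9 -147.1 90 0.811
```

```text
t 11.6 p [ 502.06 -145.37   90.13] head knob 0.958 F [-2.8  4.1  5. ] T [ 0.95  0.59 -0.11] w 14.8 q7 2.95 Ftool [-1.8  4.6 -5. ]
(array([ 0.15 , -0.087,  0.012]), array([0.003, 0.   , 0.147]))
```

>>> {"api": "carry_out", "payload": {
  "increments": [
    [[0,0,0],[0,0,0]],
    [[0,0,0],[0,0,0]],
    [[0,0,0],[0,0,0]],
    [[0,0,0],[0,0,0]],
    [[0,0,0],[0,0,0]],
    [[0,0,0],[0,0,0]],
    [[0,0,-2],[0,0,0]],
    [[0,0,-4],[0,0,0]],
    [[0,0,-8],[0,0,0]],
    [[0,0,-11],[0,0,0]],
    [[0,0,-11],[0,0,0]],
    [[0,0,-11],[0,0,0]],
    [[0,0,-11],[0,0,0]]
  ],
  "gripper": -1
}}

```text
time_s: 12.68
position: [501.9, -145.5, 199.7]
ee_rot: [1.448, -2.787, -0.004]
force: [-1.3, -0.1, -1.1]
gripper_width: 85.7
```

```bash
python3 st.py 501.9 -147.1 90 0.811; python3 snap.py wrist w5;python3 snap.py top t5; python3 - <<'E'
from rect import *
c=np.load('pics/w5.npz')
crop(c['p'],190,120,380,260,4.2,'pics/w5c.png')
rect(c,(502,-145.9),-0.089,64,40,0,'pics/r5.png')
c=np.load('pics/t5.npz');crop(c['p'],230,205,320,275,8,'pics/t5c.png')
E
```

```text
t 12.68 p [ 501.95 -145.46  199.72] head knob 0.958 F [-1.3 -0.1 -1.1] T [-0.07 -0.03  0.01] w 85.7 q7 2.9 Ftool [0.9 1.  1.1]
(array([ 0.141, -0.123, 10.971]), array([0.003, 0.   , 0.147]))
12.6833 [-0.099  0.29   0.442  1.649 -0.131  1.235  2.9  ] [ 501.9 -145.5  199.7]
12.7333 [-0.099  0.29   0.442  1.65  -0.131  1.235  2.9  ] [ 501.4 -145.2  198.9]
```

View pics/w5.png

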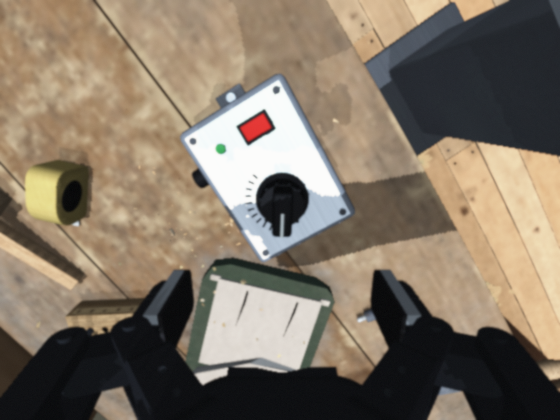

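View pics/r5.png

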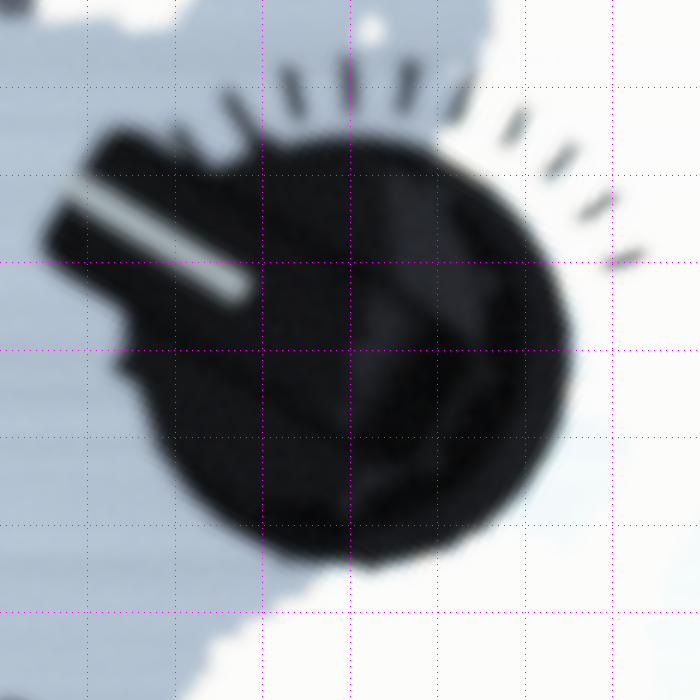

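```bash
python3 - <<'E'
from rect import *
c=np.load('pics/w5.npz');d=c['d'];K=c['intrinsics']
v,u=np.mgrid[150:250,230:340]
p=cv2.undistortPoints(np.stack([u,v],-1).reshape(-1,1,2).astype(float),K,np.array([float(c['k1']),0,0,0,0]))[:,0]
P=(np.c_[p,np.ones(len(p))]*d[v,u].reshape(-1,1)-c['t'])@c['R']
t=P[(P[:,2]>107)&(P[:,2]<120)]
print(cv2.minAreaRect(t[:,:2].astype(np.float32)),np.median(t[:,2]))
b=t[:,:2]-t[:,:2].mean(0);w,V=np.linalg.eigh(b.T@b);print('pca',np.arctan(V[1,1]/V[0,1]))
q=P[(P[:,2]>55)&(P[:,2]<64)];print(np.median(q[:,2]))
crop(c['p'],220,150,350,265,6,'pics/w5d.png')
E
```

```text
((501.86602783203125, -146.68130493164062), (36.83550262451172, 15.994805335998535), 52.88524627685547) 112.36887300006984
pca 0.9295861554934579
60.095037786370334
```

View pics/w5d.png

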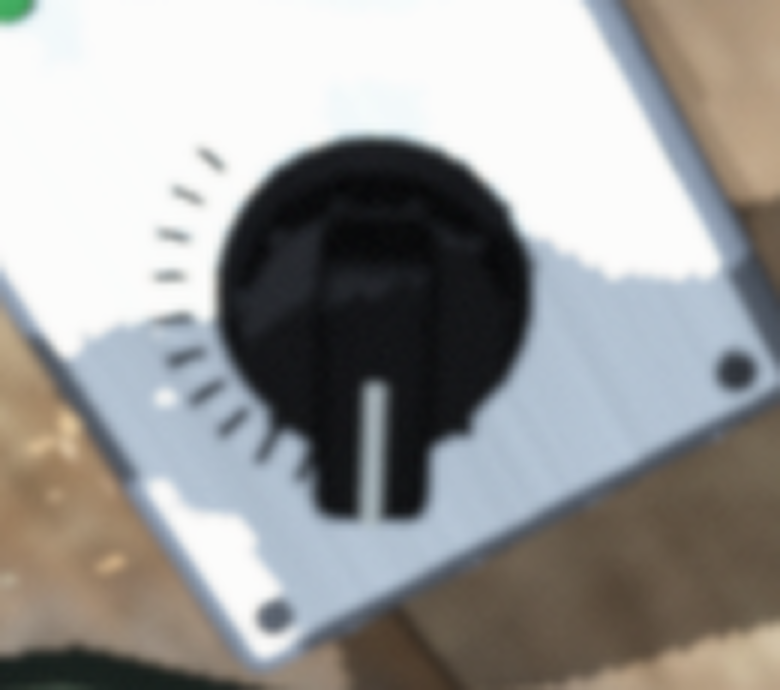

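View pics/t5c.png

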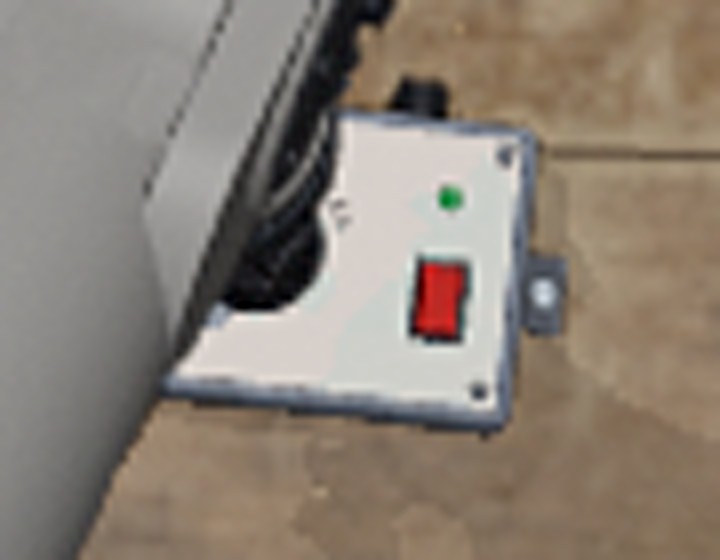

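```bash
python3 - <<'E'
from bench import ctrl
print(ctrl.finish_job())
E
```

```text
the job is handed in; nothing more can be done
None
```

The knob is back on the shaft, pressed home and turned to about the red mark, and the job was handed in about 13 s into the 67 s limit. `finish_job` reports no verdict.

- **Fitting:** I gripped the bar and lined the knob up with the shaft flat read from the wrist picture. It dropped in at the first try with under 3 N of push, so I did not need to turn it to find the flat. I then pressed it past the spring balls and it took a firm 12 N push without moving further.
- **Turning:** I turned it anticlockwise past the red mark's expected angle, opened the gripper and raised the tool to 200 mm. I felt no sharp rise in torque, so the stop itself was not confirmed by feel.
- **Height and position:** after release, the top of the bar is at 112.4 mm, which means the skirt is flush on the panel. The bar's centre is about 1 mm from the shaft axis I had measured.
- **Pointer:** it stands at about 1.01 rad (depth) to 1.04 rad (white line) in the box frame. The mark is at 0.9 rad, and the knob can sit up to 0.08 rad past it through the play. I estimate the tip is 3.5 to 4 mm from the mark's inner end, inside the 6 mm limit. The knob hides the mark in the last picture, so this is worked out from the earlier one.
- **Bystanders:** I did not measure their positions at the end. The tool was kept clear of them throughout.

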